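# Roll the transducer barrel up into the calibrator cradle and clamp it

## Robot

A 6-joint arm with a two-finger parallel gripper is mounted at the origin on the work surface. World frame = base frame: x ahead of the robot, y to its left, z up, the work surface at z = 0. Lengths are in m, angles in degrees, forces in N, time in s.
With the tool pointing down it reaches from about 0.3 to 0.875 m from the base axis. Payload 4.2 kg.
Tool frame: the origin (TCP) lies at the very end of the fingers, on their centre line; the grasp point (between the pads) lies manip.grip_depth behind it (manip.grip_depth is the distance from the TCP to the grasp point, in m); z points along the fingers, y is the direction in which the jaws open and shut (so a half turn about z gives the same grasp; the last joint's range is limited). The gripper opens to 85 mm and grips with 20 to 120 N. Pads are 22 mm wide; open, the fingers measure 114 mm over their backs; the gripper's body (76 mm by 85 mm) begins 54 mm behind the grasp point. The pads swing forward as they close: fully open they stand 13 mm farther back than shut.
Start: joints at [-66.807, 18.312, 89.639, -0, 72.044, -1.146], TCP at [0.237, -0.524, 0.231] pointing down, gripper open.
Joint ranges: [-177.97, 177.97], [-48.28, 115.42], [12.27, 149.76], [-77.06, 257.06], [2.81, 150.46], [-146.56, 146.56]. Speed limits (degrees/s): [147.25, 147.25, 180, 180, 180, 180].

## Interface

Orientations are given as a 3x3 rotation matrix whose columns are the frame's x, y, z axes.
In Python, from plant import manip gives the robot as it stands.
- The arm moves only by the shell command python3 -m creep 'ROWS' [FORCE]. ROWS is JSON, a list that holds one entry, the list of rows, each a list of 7 numbers: the shift along the tool's x, y, z in m, then the turn, a rotation vector about the tool's x, y, z in rad, then the opening, from -1 (shut) to 1 (fully open), so that 0 is half open. A call has 1 to 8 rows; each row is the pose to reach, as a shift and turn from the pose commanded when the call began, along the tool's axes at that moment; what a row does not reach only later rows make up. A row lasts 1/8 s, in which the tool goes at most 62.5 mm and 10.7 degrees, less where a joint would pass 70% of its speed; a pose out of reach is approached as far as the arm can. A call with a gripper value outside its range is refused whole. The fingers move at their own pace and stop on an object; FORCE is the grip in N (left out, the last holds). Time passes only in rows, so rows that repeat a pose let the fingers close. It gives the time, the measured TCP pose, the force and the opening at its end, in the units of the state.
- manip.get_obs(): the state, without advancing time (a new reading comes with each control period).
- manip.read_camera(name): name is "scene" or "top"; returns a dict with "pixels" (420x560x3 uint8, blue, green, red), "intrinsics" (3x3 intrinsics, pixels), "k1" (the pictures are not rectified: a ray, as slopes to the right and down, at radius r is drawn at 1 + k1 r^2 times it, then the intrinsics apply), "pose" (4x4, takes a point from camera to world coordinates). Camera axes: x right, y down, z forward; pixel columns grow to the right and rows downward; lengths in m; the calibration is good to about 2 mm. A picture is of the moment at which its call begins. There is no depth.
- manip.close_job(): hands the job in, once; it reports no verdict.
The state is a dict: "t": time; "joints": joint angles; "joint_vel": joint speeds; "joint_torque": joint torques, N m; "ee_pos": TCP position; "eef_rot": TCP orientation; "force": force on the tool from outside, world axes, zero at the start; "wrist_torque": the same for the moment, N m; "width": finger opening in m.
Only numpy, scipy, OpenCV 4.12 (cv2) and the standard library are available. Lean on these libraries where they do the work, as an engineer would, in place of code of your own. Each camera call takes 0.05 s, during which the arm holds its last target. There are 200 camera calls.

## Task

With the fingertips, push the ground-steel transducer barrel slowly and gently up the lead-in ramp, keeping it from running back, until it drops into the cradle against the stop. Then push the red plunger knob in until its pad holds the barrel firmly against the drive face, and take the hand away. Nothing is to be pinched or lifted, and the other things on the bench stay as they are.

Things in the scene. Friction and masses are not known exactly. Their poses are not given: they have to be found in the camera images.
- cradle: The calibrator cradle, a fixed fixture on the green mat; place and turn differ each time. Origin: on the mat, under the middle of the ramp. x: the way the barrel is pushed, up the ramp; y: left, to the drive head; z up. Aluminium base plate 12 mm thick, x -125 to 125, y -115 to 140 mm. The stop is a dark steel plate beyond the seat: face at x = 98.5, top at z = 64, 84 mm wide.
- seat (a point): Centre of the barrel when it lies seated: x = 73, y = 0, z = 57 mm in the cradle's frame (the barrel may lie 3 mm to either side in y until it is clamped). The seat is a flat floor at z = 32 mm, 5 mm below the ramp's crest (crest at x = 58, z = 37 mm), in front of the stop plate.
- drive_face (a point): Centre of the round steel drive face, 44 mm across, facing the cradle's -y, at x = 73, y = 43, z = 57 mm in the cradle's frame. Behind it stand the blue gear head (x 45 to 113, y 53 to 133, top at z = 97 mm) and a dark motor, to y = 215 mm. On the other side of the seat is the plunger clamp's aluminium bracket (x 51 to 95, y -88 to -58, top at z = 78 mm).
- ramp: The lead-in ramp, an aluminium plate with two black strips, 7 degrees up along the cradle's x. Origin: on its surface at its middle, 30 mm above the mat, over the cradle's origin; x up the slope, y left, z square off the surface. It runs from x = -95 mm to the crest at x = 58; side guides 10 mm high leave an 84 mm lane; a lip 7 mm high (x = -95 to -89 mm) closes the low end.
- barrel: The transducer barrel: ground-steel cylinder, diameter 50 mm, length 80 mm, dark middle band, brass rings, 0.6 kg. Origin: its centre; y: along its axis (x, z turn as it rolls). It starts across the ramp against the low lip, its centre at x = -72, z = 25 mm in the ramp's frame. Let go on the ramp it rolls back; in the seat it stays. Slippery with oil: a push of 1 to 3 N rolls it up the ramp, 2 to 3 N slides it along its axis.
- plunger (a joint): Travel of the plunger clamp in metres, along the cradle's +y: 0 to 0.003 at the start (drawn back), growing as it is pushed in, end of travel 0.016. It moves with about 3 N and stays where it is left. With the barrel seated and pushed over against the drive face, its pad stops on the barrel at about 0.013; the last millimetres take about 6 N.
- knob_face (a point): Centre of the outer flat face of the plunger's red knob (diameter 36 mm, 16 mm thick), facing the cradle's -y, 57 mm above the mat, at x = 73, y = -122 mm plus the travel in the cradle's frame. Push it along +y. The plunger's other end is a black rubber pad, diameter 24 mm, 72 mm from this face.
- stand: Bystander: slotted hardwood stand, 52 by 150 mm, 26 mm high, holding the three sockets; fixed. Origin: centre of its underside.
- socket0: Bystander: small chrome socket, 25 mm across and 40 mm tall, upright in a slot of the stand. Origin: centre of its underside.
- socket1: Bystander: middle chrome socket, 28 mm across and 44 mm tall, upright in a slot of the stand. Origin: centre of its underside.
- socket2: Bystander: large chrome socket, 30 mm across and 48 mm tall, upright in a slot of the stand. Origin: centre of its underside.
- tee_handle: Bystander: matte dark steel tee handle lying on the mat, bar 200 mm long and 14 mm thick along its y, stem to x = 71 mm, 25 mm high. Origin: under the crossing of bar and stem.
- shroud: Bystander: amber polycarbonate sensor shroud, an upturned cup 72 mm in diameter, 72 mm high with its black button. Origin: centre of its underside.
- plug: Bystander: copper grounding plug with a green collar, 26 mm in diameter, 42 mm tall, standing on the cradle's base plate right of the ramp's low end. Origin: centre of its underside.
- adapter: Bystander: square titanium test adapter, 30 mm block with a square stub, 40 mm tall, standing on the cradle's base plate left of the ramp's low end. Origin: centre of its underside.
Things that resemble listed ones, but are neither listed nor needed, are in the scene too. What is meant by the barrel is not blue or turquoise, and is the larger of those in its own colour.

How it is judged:
By the outcome, as a careful person would: the job done as asked, in the order asked, and still so for the second after the job is handed in, with the robot touching nothing.
It also fails if it takes over 51 s, if anything falls off the work surface, if the arm or the gripper's body presses on something with over 40 N, if the wrist force passes 120 N, or if a joint passes its speed limit or range.

## Working session

There is one attempt and no reset: what is moved stays moved. The work goes in short steps, Python scripts to look and compute and a shell command to move; the robot and the scene stay as the last step left them, time stands still between calls to the robot, and variables do not carry over. Pictures are saved under pics/ and viewed, about 8 in all and at most 12, crops included, and the job is handed in when it is done.

```bash
mkdir -p pics; ls; cat > h.py <<'E'
import numpy as np, cv2, json
from plant import manip
def snap(n,f,crop=None,s=1):
    c=manip.read_camera(n); im=c["pixels"]
    np.savez(f"pics/{n}.npz",K=c["intrinsics"],k1=c["k1"],P=c["pose"])
    cv2.imwrite(f"pics/{f}_full.png",im)
    if crop: x0,y0,x1,y1=crop; im=im[y0:y1,x0:x1]
    cv2.imwrite(f"pics/{f}.png",cv2.resize(im,None,fx=s,fy=s,interpolation=cv2.INTER_CUBIC))
def cam(n):
    d=np.load(f"pics/{n}.npz"); return d["K"],float(d["k1"]),d["P"]
def proj(n,X):
    K,k1,P=cam(n); X=np.atleast_2d(X); p=(X-P[:3,3])@P[:3,:3]; a=p[:,:2]/p[:,2:]
    a=a*(1+k1*(a**2).sum(1,keepdims=True)); return a@K[:2,:2].T+K[:2,2]
def back(n,uv,z):
    K,k1,P=cam(n); uv=np.atleast_2d(np.float64(uv)); q=(uv-K[:2,2])@np.linalg.inv(K[:2,:2]).T; a=q.copy()
    for _ in range(30): a=q/(1+k1*(a**2).sum(1,keepdims=True))
    d=np.c_[a,np.ones(len(a))]@P[:3,:3].T; return P[:3,3]+d*((z-P[2,3])/d[:,2])[:,None]
E
python3 - <<'E'
from h import *
snap("top","t0",s=1.4); snap("scene","s0",s=1.4)
for n in("top","scene"): print(cam(n))
o=manip.get_obs(); print(o,manip.grip_depth)
E
```

```text
pics
(array([[470.19387773,   0.        , 282.44597238],
       [  0.        , 470.19387773, 210.71278914],
       [  0.        ,   0.        ,   1.        ]]), -0.10081714190288436, array([[ 0.00492638, -0.9903189 ,  0.13872347,  0.33252226],
       [-0.99987817, -0.00693297, -0.01398514,  0.03764285],
       [ 0.01481151, -0.13863768, -0.9902324 ,  1.31636287],
       [ 0.        ,  0.        ,  0.        ,  1.        ]]))
(array([[470.58532001,   0.        , 282.92822153],
       [  0.        , 470.58532001, 209.68096703],
       [  0.        ,   0.        ,   1.        ]]), -0.006795109041783487, array([[-0.8313333 ,  0.42649443, -0.35635298,  0.96679204],
       [ 0.55568661,  0.62647255, -0.54657527,  0.70892015],
       [-0.00986595, -0.6524068 , -0.75780474,  1.02329261],
       [ 0.        ,  0.        ,  0.        ,  1.        ]]))
{'t': 0.1, 'joints': array([-6.68075888e+01,  1.83475801e+01,  8.97008893e+01, -7.53263786e-04,
        7.20448193e+01, -1.14465521e+00]), 'joint_vel': array([-0.06856157, -0.09341553, -0.0906246 ,  0.1599279 , -0.02876128,
       -0.00720318]), 'joint_torque': array([ 1.85236022e-04, -4.16407335e+01, -2.34703821e+01,  1.36184636e-05,
        4.87546276e-03, -1.00070071e-05]), 'ee_pos': array([ 0.23679421, -0.5234934 ,  0.23056035]), 'eef_rot': array([[ 9.11135197e-01,  4.12107058e-01, -6.52711368e-04],
       [ 4.12107574e-01, -9.11133976e-01,  1.49168970e-03],
       [ 2.00283485e-05, -1.62811829e-03, -9.99998674e-01]]), 'force': array([-0.61122755,  0.49694032, -0.318892  ]), 'wrist_torque': array([ 0.05722722, -0.01269737, -0.04379199]), 'width': 0.08528442770767729} 0.0187
```

View pics/t0.png

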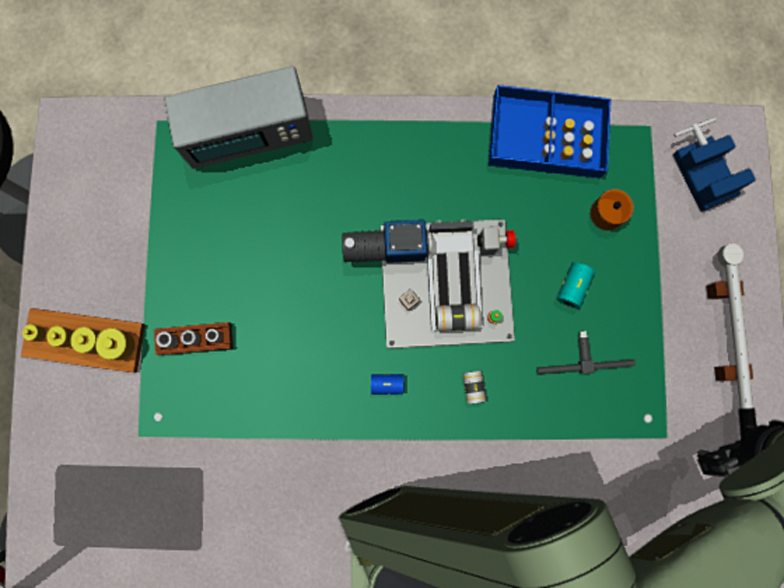

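View pics/s0.png

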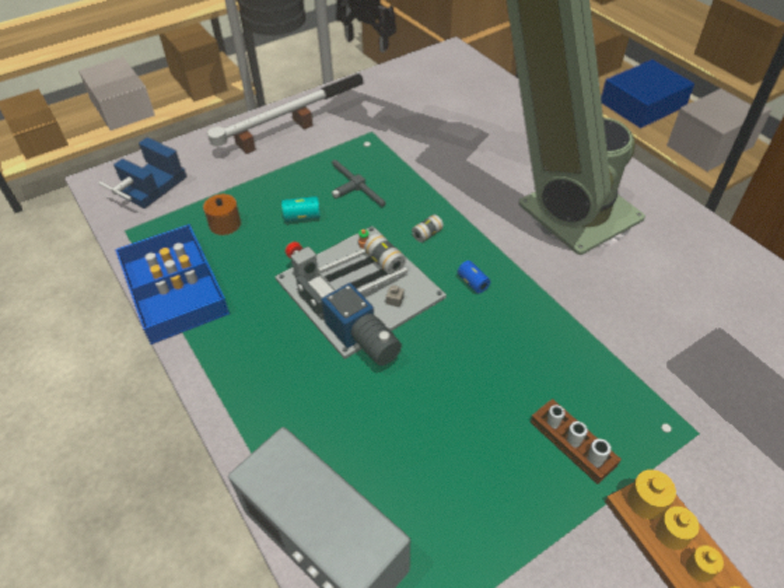

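Top picture (1.4x): steel, brass-ringed cylinders are at (459,318), on the ramp, and at (474,387), smaller and on the mat. Blue is at (388,384), turquoise at (576,285). The one on the ramp is the larger steel one, so it fits. The red knob is at (511,239). The enlarged crops should confirm the barrel and give the cradle corners.

```bash
python3 - <<'E'
import cv2
a=cv2.imread("pics/t0_full.png")[145:295,235:385]
cv2.imwrite("pics/t0c.png",cv2.resize(a,None,fx=4,fy=4,interpolation=cv2.INTER_CUBIC))
a=cv2.imread("pics/s0_full.png")[145:265,185:335]
cv2.imwrite("pics/s0c.png",cv2.resize(a,None,fx=5,fy=5,interpolation=cv2.INTER_CUBIC))
E
```

```text
(no output)
```

View pics/t0c.png

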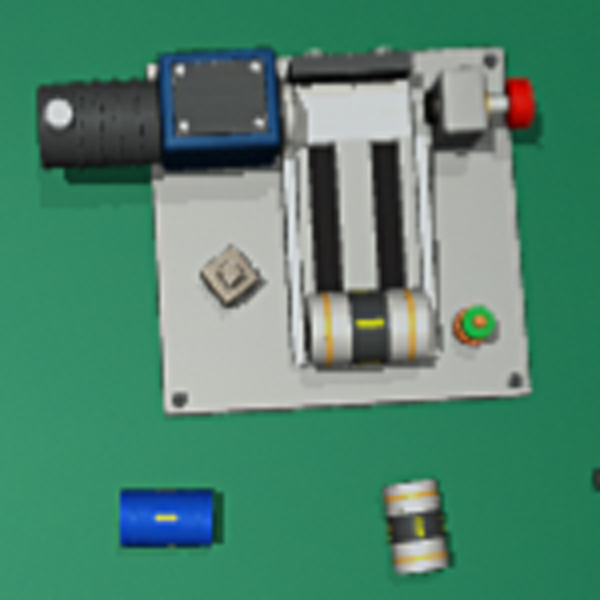

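View pics/s0c.png

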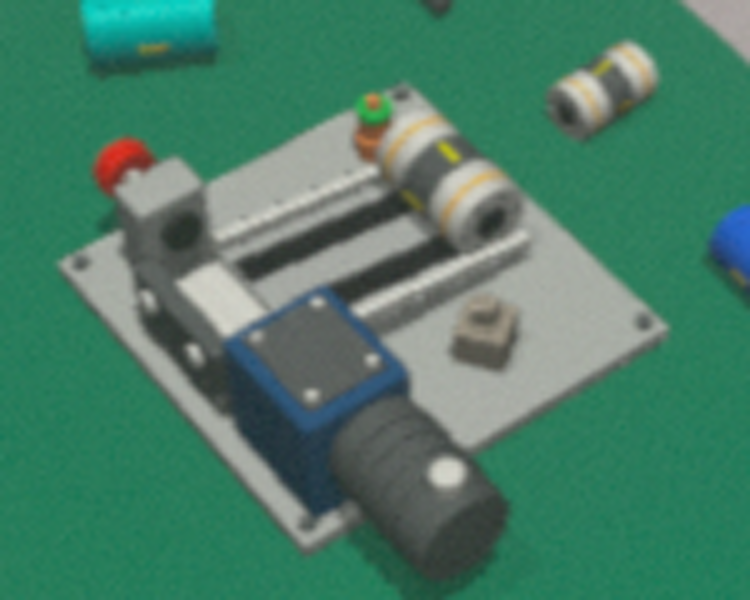

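Confirmed: the large steel barrel with the dark band is on the ramp (top crop (370,328)). The plate corners in the top crop are (166,413), (529,392) and (503,47). In the scene crop they are (60,265), (667,328), (305,548) and (403,82).

```bash
cat >> h.py <<'E'
def cf(p): # cradle(x,y,phi) -> T
    c,s=np.cos(p[2]),np.sin(p[2]); return lambda X:np.atleast_2d(X)@np.array([[c,s,0],[-s,c,0],[0,0,1]])+[p[0],p[1],0]
E
python3 - <<'E'
from h import *
from scipy.optimize import least_squares as ls
T=[((-125,140,12),(166,413)),((-125,-115,12),(529,392)),((125,-115,12),(503,47)),((73,-122+16,57+18),(520,79))]
S=[((125,-115,12),(60,265)),((-125,140,12),(667,328)),((125,140,12),(305,548)),((-125,-115,12),(403,82)),((45,53,97),(408,383))]
tX=np.array([a for a,_ in T[:3]])/1e3; tu=(np.array([b for _,b in T[:3]])+.5)/4-.5+[235,145]
sX=np.array([a for a,_ in S[:4]])/1e3; su=(np.array([b for _,b in S[:4]])+.5)/5-.5+[185,145]
def f(p,w=(1,1)):
    c=cf(p); return np.r_[w[0]*(proj("top",c(tX))-tu).ravel(),w[1]*(proj("scene",c(sX))-su).ravel()]
b=back("top",tu,.012); print(b)
for w in((1,1),(1,0),(0,1)):
    r=ls(f,[.5,-.1,0],args=(w,)); print(w,r.x,np.degrees(r.x[2]),f(r.x).round(1))
r=ls(f,[.5,-.1,0]); np.save("cr.npy",r.x); c=cf(r.x)
for n,X in dict(barrel=(-.0745,0,.0460),seat=(.073,0,.057),knob=(.073,-.122,.057)).items(): print(n,c(X)[0],np.hypot(*c(X)[0,:2]))
# knob check: crop pixel of predicted knob outer face centre & barrel centre
print((proj("top",c([[.073,-.122,.057],[.073,-.119,.057],[-.0745,0,.071],[-.0745,.04,.046],[-.0745,-.04,.046]]))-[235,145]+.5)*4-.5)
E
```

```text
[[ 0.41111206  0.03623215  0.012     ]
 [ 0.42690875 -0.21704257  0.012     ]
 [ 0.67411267 -0.20343405  0.012     ]]
(1, 1) [ 0.54299623 -0.09510622  0.06164953] 3.5322581062076126 [-0.3  0.5  0.2  0.6 -0.4 -0.3 -0.9 -0.1  0.2 -0.1 -0.4  0.1  0.2  0. ]
(1, 0) [ 0.54396354 -0.09574572  0.0575586 ] 3.297864709333003 [-0.2 -0.   0.3  0.4 -0.  -0.4 -1.2 -0.3 -0.3  0.1 -1.2  0.1  0.   0. ]
(0, 1) [ 0.54239807 -0.09476238  0.06331368] 3.627606732045396 [-0.3  0.8  0.2  0.7 -0.6 -0.1 -0.6 -0.1  0.4 -0.2 -0.1  0.1  0.3 -0. ]
barrel [ 0.46863776 -0.0996962   0.046     ] 0.47912491730316464
seat [ 0.61585755 -0.09060865  0.057     ] 0.6224873128230374
knob [ 0.62337403 -0.21237689  0.057     ] 0.6585583707610182
[[529.04718022 102.25619577]
 [524.74755121 102.46930333]
 [370.40138093 322.49810695]
 [307.85965482 329.72303162]
 [424.74527989 323.20622491]]
```

```bash
cat >> h.py <<'E'
from scipy.spatial.transform import Rotation as R
def go(x,y,z,yaw=0):
    "print tool-frame shift/turn from now to cradle pose (mm, deg)"
    p=np.load("cr.npy"); o=manip.get_obs(); M=o["eef_rot"]
    W=R.from_euler("z",p[2]+np.radians(yaw)).as_matrix()@np.diag([1,-1,-1])
    t=cf(p)([x/1e3,y/1e3,z/1e3])[0]
    print("shift",(M.T@(t-o["ee_pos"])).round(4),"turn",R.from_matrix(M.T@W).as_rotvec().round(4))
def st():
    p=np.load("cr.npy"); o=manip.get_obs(); d=o["ee_pos"]-[p[0],p[1],0]; c,s=np.cos(p[2]),np.sin(p[2]); f=o["force"]
    print("t %.2f"%o["t"],"cradle mm",(1e3*np.array([c*d[0]+s*d[1],c*d[1]-s*d[0],d[2]])).round(1),"F",np.round([c*f[0]+s*f[1],c*f[1]-s*f[0],f[2]],2),"w",o["width"].round(4))
E
python3 -c "
from h import *
st(); go(-123,0,120); go(-123,0,36)"
```

```text
Traceback (most recent call last):
  File "h.py", line 29, in st
    print("t %.2f"%o["t"],"cradle mm",(1e3*np.array([c*d[0]+s*d[1],c*d[1]-s*d[0],d[2]])).round(1),"F",np.round([c*f[0]+s*f[1],c*f[1]-s*f[0],f[2]],2),"w",o["width"].round(4))
                                                                                                                                                         ^^^^^^^^^^^^^^^^
AttributeError: 'float' object has no attribute 'round'
```

```bash
sed -i 's/o\["width"\].round(4)/round(o["width"],4)/' h.py
python3 -c "
from h import *
st(); go(-123,0,120); go(-123,0,36)"
```

```text
t 0.10 cradle mm [-332.  -408.7  230.6] F [-0.58  0.53 -0.32] w 0.0853
shift [ 0.3406 -0.3076  0.1111] turn [-1.600e-03  3.000e-04  3.631e-01]
shift [ 0.3405 -0.3075  0.1951] turn [-1.600e-03  3.000e-04  3.631e-01]
```

```bash
python3 -m creep '[[[0.043,-0.038,0.01,0,0,0.05,0],[0.085,-0.077,0.02,0,0,0.1,0],[0.128,-0.115,0.03,0,0,0.15,0],[0.17,-0.154,0.05,0,0,0.2,0],[0.213,-0.192,0.065,0,0,0.25,0],[0.255,-0.23,0.08,0,0,0.3,0],[0.298,-0.269,0.095,0,0,0.34,0],[0.3405,-0.3075,0.111,-0.0016,0,0.363,0]]]' && python3 -c "
from h import *
st(); go(-123,0,120); go(-123,0,36)"
```

```text
t: 1.1
ee_pos: [0.421, -0.1017, 0.1199]
eef_rot: [[0.998, 0.061, 0.001], [0.061, -0.998, -0.002], [0.001, 0.002, -1.0]]
force: [0.9, -0.5, 0.2]
width: 0.0426
t 1.10 cradle mm [-122.2    1.   119.9] F [ 0.88 -0.6   0.21] w 0.0426
shift [-0.0008  0.001  -0.0001] turn [ 0.0019 -0.0008 -0.0008]
shift [-0.0009  0.0008  0.0839] turn [ 0.0019 -0.0008 -0.0008]
```

```bash
python3 -m creep '[[[-0.0005,0.0005,0.03,0,0,0,0],[-0.001,0.001,0.06,0,0,0,0],[-0.001,0.001,0.077,0,0,0,0],[-0.001,0.001,0.084,0,0,0,0],[-0.001,0.001,0.084,0,0,0,0]]]' && python3 -c "
from h import *
st(); snap('scene','s1',(185,95,335,245),4)"
```

```text
t: 1.72
ee_pos: [0.4195, -0.1046, 0.0362]
eef_rot: [[0.998, 0.062, -0.0], [0.062, -0.998, -0.001], [-0.0, 0.001, -1.0]]
force: [-0.3, -0.1, 0.1]
width: 0.0428
t 1.73 cradle mm [-123.9   -1.9   36.2] F [-0.3  -0.08  0.05] w 0.0428
```

View pics/s1.png

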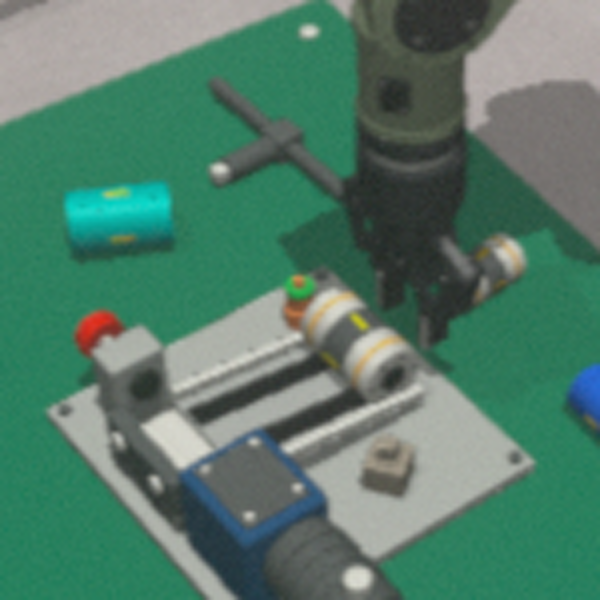

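The picture shows the half-open fingers at (390,290) and (432,320), behind the barrel at (360,340) and clear of it and the plug. Next is a slow approach to contact.

```bash
python3 -m creep '[[[0.003,-0.002,0,0,0,0,0],[0.006,-0.002,0,0,0,0,0],[0.008,-0.002,-0.0005,0,0,0,0],[0.010,-0.002,-0.0005,0,0,0,0],[0.012,-0.002,-0.001,0,0,0,0],[0.014,-0.002,-0.001,0,0,0,0],[0.016,-0.002,-0.001,0,0,0,0],[0.018,-0.002,-0.0015,0,0,0,0]]]' && python3 -c "
from h import *
st()"
```

```text
t: 2.78
ee_pos: [0.4371, -0.1014, 0.0377]
eef_rot: [[0.998, 0.062, -0.001], [0.062, -0.998, -0.001], [-0.001, 0.001, -1.0]]
force: [-1.9, -0.4, 1.8]
width: 0.0427
t 2.77 cradle mm [-106.1    0.2   37.7] F [-1.95 -0.31  1.79] w 0.0427
```

```bash
python3 -m creep '[[[0.0025,0,-0.0003,0,0,0,0],[0.005,0,-0.0006,0,0,0,0],[0.0075,0,-0.0009,0,0,0,0],[0.010,0,-0.0012,0,0,0,0],[0.0125,0,-0.0015,0,0,0,0],[0.015,0,-0.0018,0,0,0,0],[0.0175,0,-0.0021,0,0,0,0],[0.020,0,-0.0024,0,0,0,0]]]' && python3 -c "
from h import *
st();snap('scene','s2',(185,95,335,245),4);snap('top','t2',(235,145,385,295),4)"
```

```text
t: 3.78
ee_pos: [0.4576, -0.1003, 0.0402]
eef_rot: [[0.998, 0.062, 0.0], [0.062, -0.998, -0.002], [0.0, 0.002, -1.0]]
force: [-0.7, 0.0, 1.1]
width: 0.0427
t 3.77 cradle mm [-85.6   0.1  40.2] F [-0.71  0.08  1.08] w 0.0427
```

View pics/s2.png

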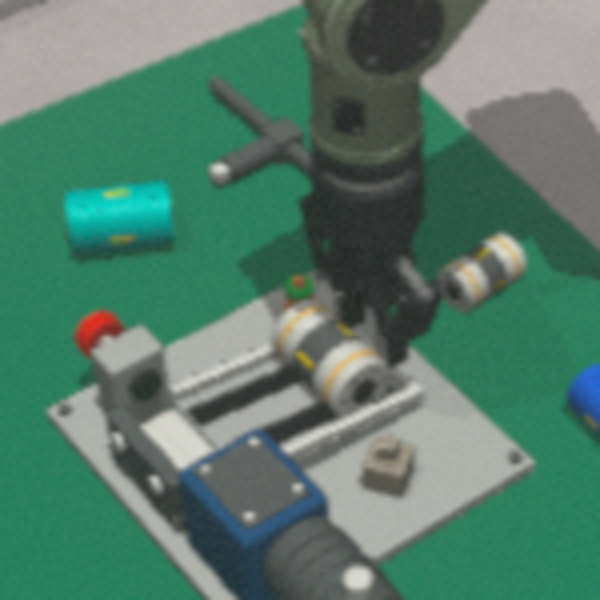

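The barrel has rolled to (330,360), square to the ramp, with the fingers right behind it. Continuing.

```bash
python3 -m creep '[[[0.0025,0,-0.0003,0,0,0,0],[0.005,0,-0.0006,0,0,0,0],[0.0075,0,-0.0009,0,0,0,0],[0.010,0,-0.0012,0,0,0,0],[0.0125,0,-0.0015,0,0,0,0],[0.015,0,-0.0018,0,0,0,0],[0.0175,0,-0.0021,0,0,0,0],[0.020,0,-0.0024,0,0,0,0]]]' | sed -n '1p;4p'
python3 -m creep '[[[0.0025,0,-0.0003,0,0,0,0],[0.005,0,-0.0006,0,0,0,0],[0.0075,0,-0.0009,0,0,0,0],[0.010,0,-0.0012,0,0,0,0],[0.0125,0,-0.0015,0,0,0,0],[0.015,0,-0.0018,0,0,0,0],[0.0175,0,-0.0021,0,0,0,0],[0.020,0,-0.0024,0,0,0,0]]]' | sed -n '1p;4p' ; python3 -c "
from h import *
st()"
```

```text
t: 4.88
force: [-2.8, -1.3, 1.3]
t: 5.88
force: [-2.4, -0.3, 1.2]
t 5.88 cradle mm [-45.6   0.1  45.1] F [-2.44 -0.16  1.15] w 0.0427
```

```bash
python3 -m creep '[[[0.0025,0,-0.0003,0,0,0,0],[0.005,0,-0.0006,0,0,0,0],[0.0075,0,-0.0009,0,0,0,0],[0.010,0,-0.0012,0,0,0,0],[0.0125,0,-0.0015,0,0,0,0],[0.015,0,-0.0018,0,0,0,0],[0.0175,0,-0.0021,0,0,0,0],[0.020,0,-0.0024,0,0,0,0]]]' | sed -n '1p;4p'
python3 -m creep '[[[0.0025,0,-0.0003,0,0,0,0],[0.005,0,-0.0006,0,0,0,0],[0.0075,0,-0.0009,0,0,0,0],[0.010,0,-0.0012,0,0,0,0],[0.0125,0,-0.0015,0,0,0,0],[0.015,0,-0.0018,0,0,0,0],[0.0175,0,-0.0021,0,0,0,0],[0.020,0,-0.0024,0,0,0,0]]]' | sed -n '1p;4p' ; python3 -c "
from h import *
st();snap('scene','s3',(185,95,335,245),4)"
```

```text
t: 6.88
force: [-1.4, -0.6, 1.6]
t: 7.88
force: [-1.8, -0.1, 1.4]
t 7.88 cradle mm [-5.6  0.2 49.9] F [-1.81  0.03  1.41] w 0.0427
```

View pics/s3.png

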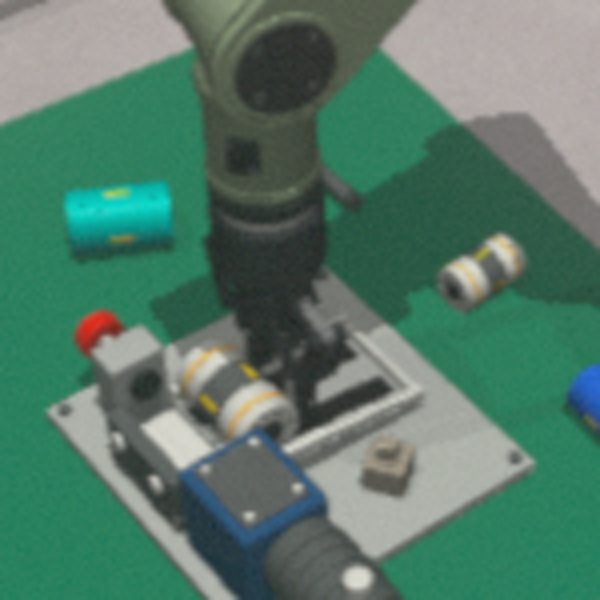

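The barrel, at (240,390), is nearing the crest, still square. I'll go slower over the crest.

```bash
python3 -m creep '[[[0.0025,0,-0.0003,0,0,0,0],[0.005,0,-0.0006,0,0,0,0],[0.0075,0,-0.0009,0,0,0,0],[0.010,0,-0.0012,0,0,0,0],[0.0125,0,-0.0015,0,0,0,0],[0.015,0,-0.0018,0,0,0,0],[0.0175,0,-0.0021,0,0,0,0],[0.020,0,-0.0024,0,0,0,0]]]' | sed -n '1p;4p'
python3 -m creep '[[[0.0013,0,-0.0001,0,0,0,0],[0.0025,0,-0.0002,0,0,0,0],[0.0038,0,-0.0003,0,0,0,0],[0.005,0,-0.0003,0,0,0,0],[0.0063,0,-0.0003,0,0,0,0],[0.0075,0,-0.0003,0,0,0,0],[0.0088,0,-0.0003,0,0,0,0],[0.010,0,-0.0003,0,0,0,0]]]' | sed -n '1p;4p' ; python3 -c "
from h import *
st()"
```

```text
t: 8.93
force: [-1.5, 0.2, 0.8]
t: 9.93
force: [0.9, -0.5, 0.8]
t 9.93 cradle mm [24.5  0.2 52.5] F [ 0.83 -0.51  0.77] w 0.0427
```

```bash
python3 -m creep '[[[0.0015,0,0.0005,0,0,0,0],[0.003,0,0.001,0,0,0,0],[0.0045,0,0.0015,0,0,0,0],[0.006,0,0.0015,0,0,0,0],[0.0075,0,0.0015,0,0,0,0],[0.009,0,0.0015,0,0,0,0],[0.0105,0,0.0015,0,0,0,0],[0.011,0,0.0015,0,0,0,0]]]' | sed -n '1p;4p' ; python3 -c "
from h import *
st();snap('scene','s4',(185,95,335,245),4)"
```

```text
t: 10.92
force: [-0.6, -0.0, 0.7]
t 10.93 cradle mm [35.4  0.2 51.1] F [-0.57  0.03  0.74] w 0.0426
```

View pics/s4.png

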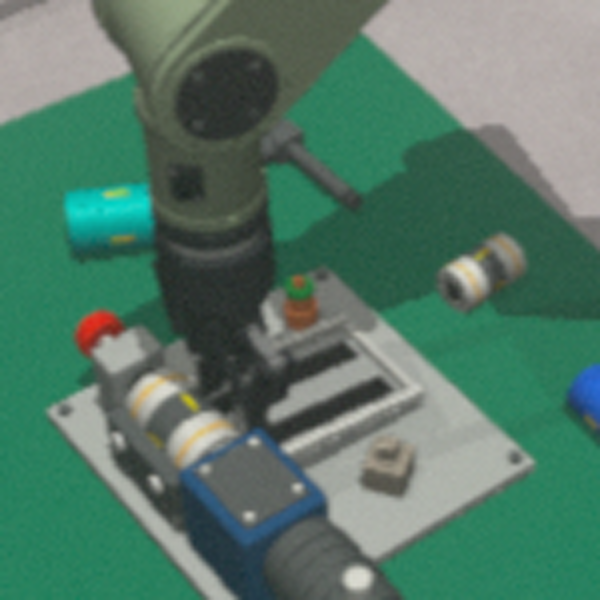

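The barrel, at (180,420), appears seated against the stop. I'll nudge it lightly to confirm, then back off and rise.

```bash
python3 -m creep '[[[0.0007,0,0,0,0,0,0],[0.0014,0,0,0,0,0,0],[0.002,0,0,0,0,0,0],[0.0025,0,0,0,0,0,0]]]' | sed -n '1p;4p' ; python3 -c "
from h import *
st();go(10,0,51);go(10,0,150);go(40,-200,150,90)"
```

```text
t: 11.48
force: [-2.2, -0.3, 1.8]
t 11.47 cradle mm [37.1  0.2 51. ] F [-2.18 -0.19  1.77] w 0.0429
shift [-0.0271  0.0002  0.    ] turn [0.0015 0.0012 0.0002]
shift [-0.0272  0.0003 -0.099 ] turn [0.0015 0.0012 0.0002]
shift [ 0.0028  0.2003 -0.0987] turn [ 2.0000e-04  2.2000e-03 -1.5706e+00]
```

```bash
python3 -m creep '[[[-0.01,0,0,0,0,0,0],[-0.022,0,0,0,0,0,0],[-0.03,0,-0.01,0,0,0,0],[-0.03,0,-0.04,0,0,0,0],[-0.03,0,-0.08,0,0,0,-1],[-0.02,0.02,-0.1,0,0,-0.15,-1],[-0.01,0.05,-0.1,0,0,-0.3,-1],[0,0.08,-0.1,0,0,-0.45,-1]]]' | sed -n '1p;4p' ; python3 -c "
from h import *
st();go(73,-165,150,90);print(manip.get_obs()['joints'].round(0))
snap('top','t5',(235,145,385,295),4)"
```

```text
t: 12.48
force: [0.8, 0.2, -1.0]
t 12.47 cradle mm [ 37.9 -80.5 152.7] F [ 0.81  0.13 -1.03] w 0.0
shift [-0.0057  0.0914  0.003 ] turn [ 3.5000e-03  8.0000e-04 -1.1154e+00]
[-17.  25.  92.  -0.  64.  43.]
```

```bash
python3 -m creep '[[[0,0.02,0.003,0,0,-0.16,-1],[0,0.04,0.003,0,0,-0.32,-1],[-0.002,0.06,0.003,0,0,-0.48,-1],[-0.004,0.08,0.003,0,0,-0.64,-1],[-0.006,0.091,0.003,0,0,-0.8,-1],[-0.006,0.091,0.003,0,0,-0.96,-1],[-0.006,0.091,0.003,0,0,-1.115,-1],[-0.006,0.091,0.003,0,0,-1.115,-1]]]' | sed -n '1p;4p' ; python3 -c "
from h import *
st();go(73,-155,45,90)
snap('top','t6',(235,145,385,295),4)"
```

```text
t: 13.52
force: [0.3, -0.0, 0.4]
t 13.53 cradle mm [  71.6 -164.2  149. ] F [ 0.3  -0.03  0.36] w 0.0003
shift [0.0094 0.0012 0.1039] turn [ 0.0009  0.0019 -0.0081]
```

View pics/t6.png

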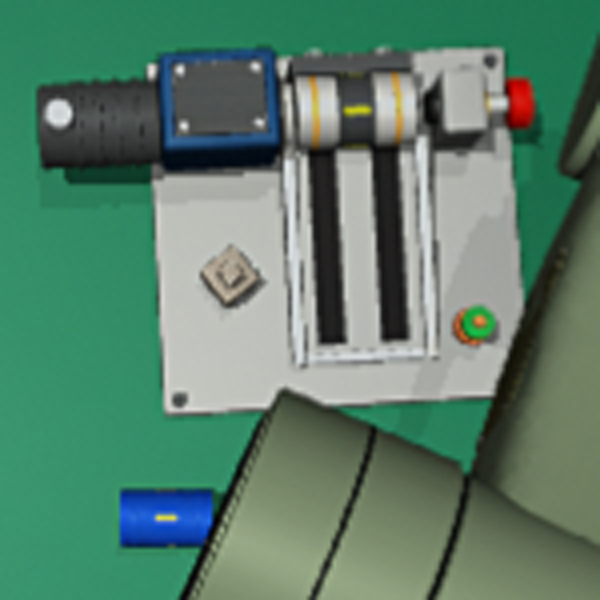

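The barrel is seated across the lane at (357,110), against the stop. The knob is still out, with its outer edge at (537,102). Descending beside the knob.

```bash
python3 -m creep '[[[0.002,0.001,0.03,0,0,-0.008,-1],[0.004,0.001,0.06,0,0,-0.008,-1],[0.006,0.001,0.085,0,0,-0.008,-1],[0.009,0.001,0.1,0,0,-0.008,-1],[0.0095,0.001,0.104,0,0,-0.008,-1],[0.013,0.001,0.104,0,0,-0.008,-1],[0.016,0.001,0.104,0,0,-0.008,-1],[0.018,0.001,0.104,0,0,-0.008,-1]]]' | sed -n '1p;4p' ; python3 -c "
from h import *
st();go(73,-133,45,90)"
```

```text
t: 14.58
force: [1.5, -0.7, 0.5]
t 14.57 cradle mm [  73.5 -146.3   45.2] F [ 1.43 -0.82  0.48] w 0.0002
shift [ 0.0133 -0.0004  0.0002] turn [0.0017 0.0023 0.0024]
```

```bash
python3 -m creep '[[[0.0025,0,0,0,0,0,-1],[0.005,0,0,0,0,0,-1],[0.0075,0,0,0,0,0,-1],[0.01,0,0,0,0,0,-1],[0.012,0,0,0,0,0,-1],[0.014,0,0,0,0,0,-1],[0.0155,0,0,0,0,0,-1],[0.017,0,0,0,0,0,-1]]]' | sed -n '1p;4p' ; python3 -c "
from h import *
st();snap('scene','s7',(185,95,335,245),4)"
python3 -m creep '[[[0.001,0,0,0,0,0,-1],[0.002,0,0,0,0,0,-1],[0.003,0,0,0,0,0,-1],[0.004,0,0,0,0,0,-1]]]' | sed -n '1p;4p' ; python3 -c "
from h import *
st()"
```

```text
t: 15.58
force: [0.2, -2.8, 0.4]
t 15.57 cradle mm [  73.1 -129.8   44.3] F [-0.01 -2.84  0.42] w -0.0001
t: 16.12
force: [-0.1, -2.4, -0.6]
t 16.12 cradle mm [  73.  -125.4   44.3] F [-0.2  -2.42 -0.6 ] w -0.0003
```

View pics/s7.png

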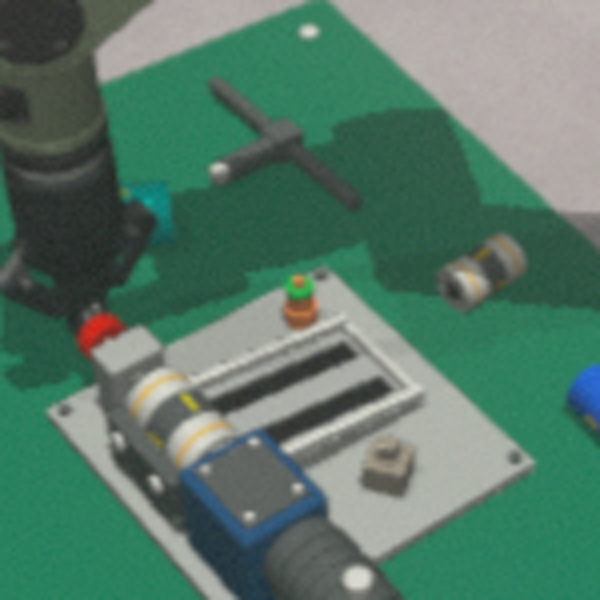

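The fingertips are on the knob at (95,330) and the plunger is moving at about 2.8 N. Continuing in small steps until the force rises.

```bash
python3 -m creep '[[[0.001,0,0,0,0,0,-1],[0.002,0,0,0,0,0,-1],[0.003,0,0,0,0,0,-1],[0.0035,0,0,0,0,0,-1]]]' | sed -n '1p;4p' ; python3 -c "
from h import *
st()"
python3 -m creep '[[[0.0005,0,0,0,0,0,-1],[0.001,0,0,0,0,0,-1],[0.0015,0,0,0,0,0,-1],[0.002,0,0,0,0,0,-1]]]' | sed -n '1p;4p' ; python3 -c "
from h import *
st()"
```

```text
t: 16.62
force: [0.2, -5.0, -1.5]
t 16.62 cradle mm [  73.1 -122.6   44.3] F [-0.12 -4.97 -1.49] w 0.0002
t: 17.12
force: [-0.5, -10.2, -1.2]
t 17.12 cradle mm [  73.1 -122.1   44.4] F [ -1.17 -10.13  -1.22] w 0.0001
```

```bash
python3 -m creep '[[[0.0005,0,0,0,0,0,-1],[0.001,0,0,0,0,0,-1],[0.001,0,0,0,0,0,-1],[0.001,0,0,0,0,0,-1]]]' | sed -n '1p;4p' ; python3 -c "
from h import *
st()
snap('top','t8',(285,150,385,210),8)
a=cv2.imread('pics/t6_full.png')[150:190,285:385];b=cv2.imread('pics/t8_full.png')[150:190,285:385]
cv2.imwrite('pics/cmp.png',cv2.resize(np.vstack([a,b]),None,fx=7,fy=7,interpolation=cv2.INTER_CUBIC))"
```

```text
t: 17.62
force: [0.5, -12.3, -1.7]
t 17.62 cradle mm [  73.1 -122.1   44.4] F [ -0.31 -12.35  -1.68] w -0.0003
```

View pics/cmp.png

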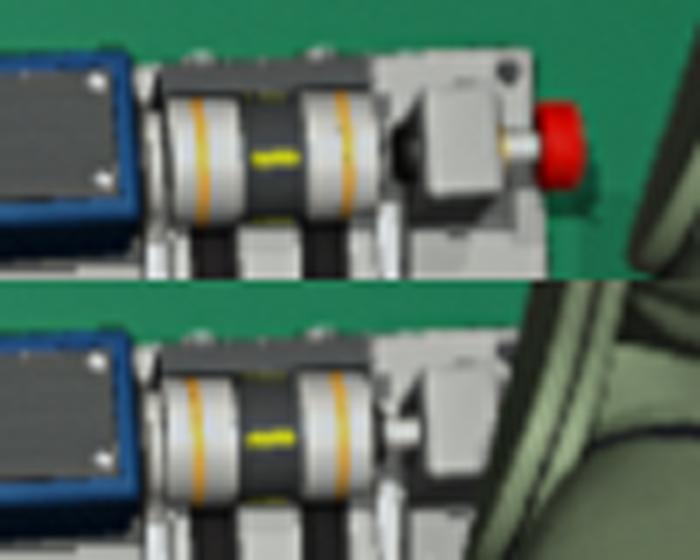

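The pad (dark edge at (383,430), rod showing behind it) is on the barrel. The barrel has moved about 2 mm left onto the drive face at (160,440), and it holds at 12 N. Withdrawing.

```bash
python3 -m creep '[[[-0.004,0,0,0,0,0,-1],[-0.012,0,0,0,0,0,-1],[-0.025,0,0,0,0,0,-1],[-0.035,0,-0.01,0,0,0,-1],[-0.04,0,-0.05,0,0,0,-1],[-0.04,0.03,-0.1,0,0,0,-1],[-0.05,0.08,-0.15,0,0,0,-1],[-0.06,0.13,-0.17,0,0,0,-1]]]' | sed -n '1p;4p' 
python3 -m creep '[[[-0.03,0.02,0,0,0,0,-1],[-0.06,0.04,0,0,0,0,-1],[-0.08,0.05,0,0,0,0,-1],[-0.08,0.05,0,0,0,0,-1],[-0.08,0.05,0,0,0,0,-1]]]' | sed -n '1p;4p' 
python3 -c "
from h import *
st()
snap('top','t9');snap('scene','s9')
a=cv2.imread('pics/t9_full.png')[150:200,285:385];b=cv2.imread('pics/s9_full.png')[95:245,185:335]
a=cv2.resize(a,None,fx=6,fy=6,interpolation=cv2.INTER_CUBIC);b=cv2.resize(b,(300,300),interpolation=cv2.INTER_CUBIC)
f=cv2.resize(cv2.imread('pics/t9_full.png'),(400,300));
cv2.imwrite('pics/fin.png',np.vstack([np.hstack([a,np.zeros((300,100,3),np.uint8)]),np.hstack([b,f])]))"
```

```text
t: 18.68
force: [2.5, -0.8, 0.4]
t: 19.3
force: [-0.2, -0.6, -0.3]
t 19.30 cradle mm [ 252.4 -257.6  214.7] F [-0.25 -0.61 -0.27] w -0.0002
```

View pics/fin.png

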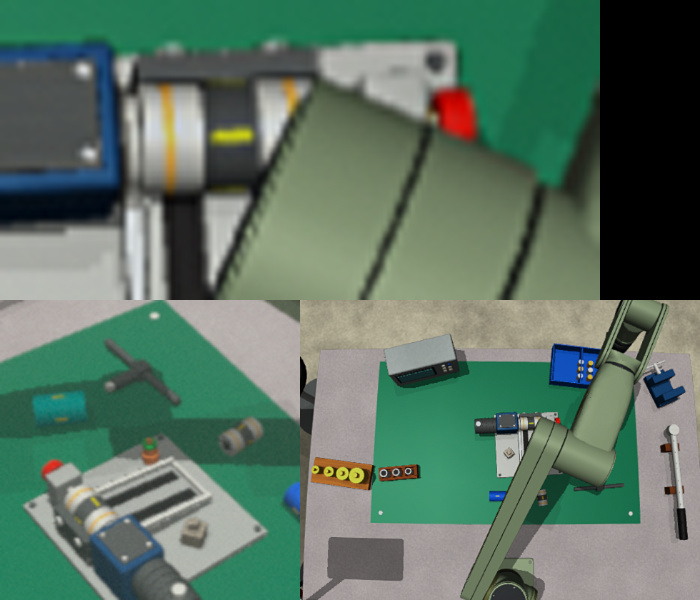

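The barrel stayed clamped and the knob stayed in, at (455,115) in the upper panel. The plug, adapter, tee handle and sockets are unmoved. The arm hides the shroud from above, so I'll check it in the scene view, then hand in.

```bash
python3 - <<'E'
from h import *
for f in("s0","s9"):
    a=cv2.imread(f"pics/{f}_full.png")[125:180,135:185].astype(int)
    m=(a[...,2]>a[...,1]*1.5)&(a[...,2]>a[...,0]*2); print(f,m.sum(),np.argwhere(m).mean(0))
st(); print(manip.close_job())
E
```

```text
s0 286 [23.01048951 21.86713287]
s9 314 [23.7133758  22.03184713]
t 19.40 cradle mm [ 252.5 -257.1  215.4] F [-0.53  0.59 -0.02] w 0.0001
the job is handed in; nothing more can be done
None
```

The job is done and handed in at 19.4 s. I rolled the barrel up the ramp with the half-open fingertips staying behind it, at about 1–3 N, until it dropped into the seat. I then pushed the red knob in with the shut fingertips until it stopped, and took the hand away. Nothing was gripped or lifted.

- **Seat:** a light nudge of about 2 N met the stop at 37.1 mm, where I expected contact at 37.
- **Clamp:** the knob stopped moving and held at 12 N. The picture showed the barrel shifted about 2 mm onto the drive face with the pad against it. After I withdrew, the knob was still in and the barrel still clamped.
- **Disagreement:** from the fingertip position the plunger travel comes to about 11 mm, against the stated 13 mm. That is within my calibration and finger-size uncertainty, and the firm stop and the picture both point to a full clamp.
- **Bystanders:** they looked unmoved in the last pictures. The arm hid the shroud from above. In the scene view its position agreed to within a pixel, with the small difference probably from the arm's shadow.

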